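Seat the drive hub on its key and clamp it

TASK

Pick up the drive hub by its boss and set it upright into the round nest of the clamping fixture; turn it under light pressure (about 5 to 10 N; never lean on it hard) until you feel it drop over the cross key in the nest, whose angle you are not told, and sit fully home. Let go, and only then swing the hinged clamp down gently until its rubber button rests on the hub. Leave the other things on the desk alone.

Things in the scene. Friction and masses are not known exactly. Their poses are not given: they have to be found in the camera images.
- hub_centre (a point): Metal drive hub, 40 mm tall, 0.3 kg, upright; this is its centre, 20 mm above its underside, z up its axis. Round flange 49 mm across, 8 to 16 mm above the underside; above it a boss (16 to 40 mm), 36 mm long along x, 30 mm across its two flats, which face +y and -y: grip it there, fingertips just above the flange. Fits its key every quarter turn; slots: see hub_foot.
- hub_foot (a point): Centre of the hub's underside. Four dogs, 8 mm tall and 48 mm across over all, are parted by a cross-shaped slot, 9 mm wide and 8 mm deep, along the hub's own x and y.
- fixture: Clamping fixture, fixed to the desk: grey base plate 110 mm (its x) by 215 mm (its y), 12 mm thick, with a dark steel nest block 80 x 80 mm whose top is 34 mm above the desk. Origin: on the desk under the nest's centre; z up. With the hub home, hub_centre is 40 mm and the hub's top 60 mm above the desk.
- nest_floor (a point): Centre of the nest's floor, 20 mm above the desk: round pocket 52 mm in diameter, 14 mm deep, mouth chamfered 3 mm. On it stands a dark steel cross key (stiff, 0.2 N m to turn), bars 36 mm long, 5.6 mm wide, rounded tops 7 mm high. Its angle differs every time; no reading gives it. Off that angle the hub rides on it 7 mm proud; within about 5 degrees it drops to the floor.
- clamp_hinge (a point): Hinge axis of the clamp, 71.5 mm above the desk, 88 mm from the nest's centre on the fixture's -y side, between two blue cheeks that reach 86 mm above the desk; the axis runs along the fixture's x.
- clamp_bar (a point): Centre of the red round handle bar (60 mm long along the fixture's x, 16 mm thick) at the free end of the clamp's blue strap (28 mm wide, 10 mm thick), 130 mm from the hinge axis. A sprung rubber button (gives 3.5 mm at 3 N/mm) under the strap, 88 mm from the hinge, meets the hub.
- clamp (a joint): Clamp angle, rad: 0 = level, pointing to the fixture's +y over the nest, button just touching a seated hub; the hinge stops at -0.035; 0.08 when it meets a hub that rides on the key; grows as it swings up and back, 1.57 = upright, more leans away from the nest. Friction (0.16 N m) holds it where it is left. Close it by pushing the bar from its outer side over towards the nest, then down.
- ring_gauge: Bystander: knurled steel ring, 54 mm in diameter, 18 mm tall; origin under its centre.
- oil_pot: Bystander: small white tin with lid, 51 mm in diameter, 36 mm tall; origin under its centre.
- micrometer: Bystander: micrometer lying flat, 46 x 140 x 14 mm; origin under its centre.
- mug: Bystander: dark mug, 82 mm in diameter, 107 mm tall; origin near the middle of its underside.
- cage_ring: Bystander: gold ring, 31 mm in diameter, 9 mm tall; origin under its centre.
- screwdriver: Bystander: screwdriver with red handle, 143 mm long, 11 mm thick; origin under its centre.

How it is judged:
By the outcome, as a careful person would: the job done as asked, in the order asked, and still so for the second after the job is handed in, with the robot touching nothing.
It also fails if it takes over 72 s, if anything falls off the work surface, if the arm or the gripper's body presses on something with over 40 N, if the wrist force passes 120 N, or if a joint passes its speed limit or range.

ROBOT

A 6-joint arm with a two-finger parallel gripper is mounted at the origin on the work surface; the furniture and walls round the work are solid. World frame = base frame: x ahead of the robot, y to its left, z up, the work surface at z = 0. Lengths are in m, angles in rad, forces in N, time in s.
With the tool pointing down it reaches from about 0.35 to 0.775 m from the base axis. Payload 5.5 kg.
Tool frame: the origin (TCP) lies at the very end of the fingers, on their centre line; the grasp point (between the pads) lies 19 mm behind it; z points along the fingers, x is the direction in which the jaws open and shut, and the axes are right-handed (so a half turn about z gives the same grasp; the last joint's range is limited). The gripper opens to 85 mm and grips with 20 to 120 N. Pads are 22 mm wide; open, the fingers measure 114 mm over their backs; the gripper's body (76 mm by 85 mm) begins 54 mm behind the grasp point. The pads swing forward as they close: fully open they stand 13 mm farther back than shut.
Start: joints at [1.187, 0.313, 0.046, 1.304, 0, 1.431], TCP at [0.139, 0.558, 0.231] pointing down, gripper open.
Joint ranges: [-2.76, 2.76], [-0.86, 1.69], [-1.03, 1.26], [-2.2, 2.34], [-1.47, 1.5], [-3.14, 3.14]. Speed limits (rad/s): [2.57, 2.57, 3.14, 3.14, 3.14, 3.14].

INTERFACE

Orientations are given as a 3x3 rotation matrix whose columns are the frame's x, y, z axes.
In Python, from bench import r gives the robot as it stands. The module is installed in compiled form; this text tells all that it offers. Calls block until the motion is done:
- r.move_ptp(position, orientation): joint-space move of the TCP to a pose.
- r.line_to(position, orientation=None, rate=0.15, threshold=None): straight line of the TCP; orientation=None keeps the orientation; rate is the mean speed in m/s. With threshold (N) it stops when the force on the tool has changed by that much, and returns True; else False.
- r.move_joints(angles): joint-space move.
- r.gripper_to(opening): finger opening in m; the grip force is fixed at half the most; returns when the fingers have stopped.
- r.wait(seconds).
- r.inverse_kinematics(position, orientation): joint angles nearest the present ones, or None.
- r.get_obs(): the state.
- r.get_image(name): name is "scene" or "top" or "wrist"; returns (picture, depth): 480x640x3 uint8, blue, green, red; 480x640 float32, m along the optical axis (not along the pixel's ray), 0 where there is no reading.
- r.camera_info(name): a dict with "vertical_fov" (degrees; the focal length in pixels is half the picture's height over the tangent of half this angle, whatever the lens; pixels are square), "cx", "cy" (the principal point, pixels), "camera_from_world" (4x4, takes a point from world to camera coordinates). Camera axes: x right, y down, z forward; pixel columns grow to the right and rows downward; lengths in m; the calibration is good to about 2 mm. A picture is of the moment at which its call begins: read the wrist's pose just before it. camera_info takes no time and is no camera call; for the wrist camera it gives the pose at the moment of the call.
A pose or a line that the arm cannot do raises r.PlanningError and nothing moves.
- r.hand_in(): hands the job in, once; it reports no verdict.
The state is a dict: "clock": time; "joint_pos": joint angles; "joint_vel": joint speeds; "joint_torque": joint torques, N m; "tcp_pos": TCP position; "tool_rot": TCP orientation; "ft_force": force on the tool from outside, world axes, zero at the start; "ft_torque": the same for the moment, N m; "width": finger opening in m.
Only numpy, scipy, OpenCV 4.12 (cv2) and the standard library are available. Lean on these libraries where they do the work, as an engineer would, in place of code of your own. Each camera call takes 0.05 s, during which the arm holds its last target.

## Working session

There is one attempt and no reset: what is moved stays moved. The work goes in short steps, each a Python script; the robot and the scene stay as the last script left them, time stands still between calls to the robot, and variables do not carry over. Pictures are saved under pics/ and viewed, and the job is handed in when it is done.

```bash
mkdir -p pics
python3 - <<'E'
from bench import r
import cv2,numpy as np
o=r.get_obs();print(o)
for n in ["scene","top","wrist"]:
    i=r.camera_info(n);print(n,i)
    p,d=r.get_image(n);cv2.imwrite(f"pics/a_{n}.png",p);np.save(f"pics/a_{n}.npy",d);print((d>0).mean())
E
```

```text
{'clock': 0.0, 'joint_pos': array([ 1.18738140e+00,  3.14030124e-01,  4.50208936e-02,  1.30359153e+00,
       -2.83506806e-05,  1.43118329e+00]), 'joint_vel': array([ 0.0001348 ,  0.00151958, -0.00106013,  0.00043746,  0.0003832 ,
       -0.00078017]), 'joint_torque': array([ 6.48233745e-04, -4.80629897e+01,  2.98530114e+01,  1.93299836e-02,
        1.01165966e-06,  4.27676561e-08]), 'tcp_pos': array([0.13864205, 0.55753242, 0.23040909]), 'tool_rot': array([[ 2.41393207e-01,  9.70427173e-01, -6.48729014e-04],
       [ 9.70425738e-01, -2.41393976e-01, -1.68402733e-03],
       [-1.79082516e-03, -2.23030573e-04, -9.99998372e-01]]), 'ft_force': array([ 1.18763468,  0.66299896, -0.31491994]), 'ft_torque': array([-0.03511448, -0.03399713,  0.03710524]), 'width': 0.08568582960271959}
scene {'vertical_fov': 48.44102711700525, 'cx': 316.0053461862119, 'cy': 236.1574999007271, 'camera_from_world': array([[-0.98304602,  0.18321385,  0.00729423,  0.58980461],
       [ 0.07825118,  0.455174  , -0.88695737,  0.03092877],
       [-0.16582302, -0.87134913, -0.46179369,  1.50623808],
       [ 0.        ,  0.        ,  0.        ,  1.        ]])}
0.9961686197916667
top {'vertical_fov': 51.1021586296737, 'cx': 317.9312199925896, 'cy': 239.82420263771925, 'camera_from_world': array([[-0.02461761, -0.99912585,  0.03378637,  0.00962029],
       [-0.98759055,  0.01906184, -0.15588952,  0.62001936],
       [ 0.15510922, -0.03720473, -0.9871965 ,  1.02883544],
       [ 0.        ,  0.        ,  0.        ,  1.        ]])}
0.9960384114583334
wrist {'vertical_fov': 66.41620224024979, 'cx': 323.76938371555724, 'cy': 244.4340131971445, 'camera_from_world': array([[ 0.24151049,  0.97039671, -0.00170616, -0.57479645],
       [ 0.93627943, -0.2325566 ,  0.26324563, -0.03529825],
       [ 0.25505591, -0.06517402, -0.96472733,  0.37775113],
       [ 0.        ,  0.        ,  0.        ,  1.        ]])}
0.995986328125
```

View pics/a_scene.png

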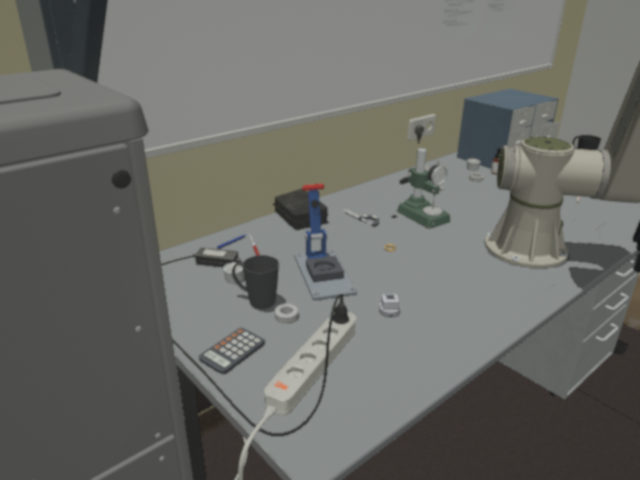

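View pics/a_top.png

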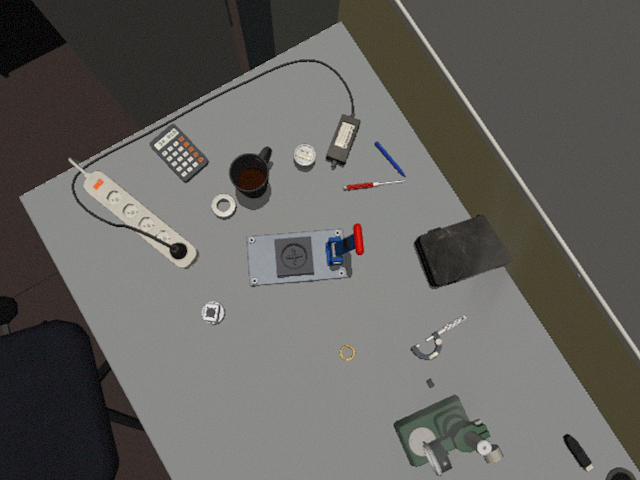

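View pics/a_wrist.png

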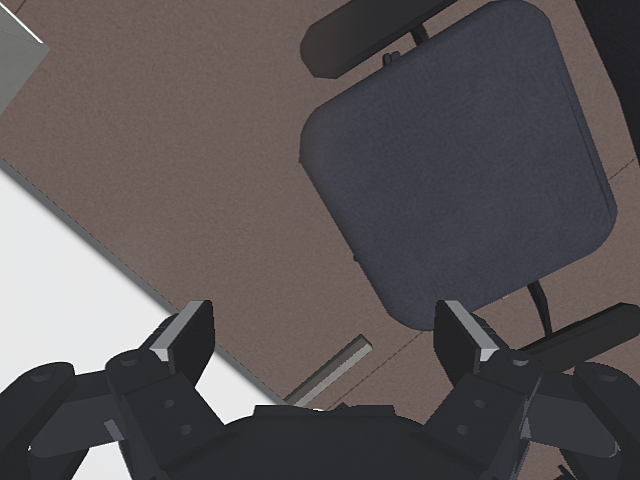

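The top view shows the hub at about (213,313), the fixture nest at (293,257), and the clamp upright with its red bar at (359,239). The mug is at (250,175), the ring gauge at (223,206) and the cage ring at (347,352). Next I'll zoom in and make rough measurements.

```bash
cat > h.py <<'E'
import numpy as np,cv2
def K(i):
    f=240/np.tan(np.radians(i["vertical_fov"])/2); return f,i["cx"],i["cy"]
def ray(i,u,v):
    f,cx,cy=K(i);T=i["camera_from_world"];R=T[:3,:3];c=-R.T@T[:3,3]
    d=R.T@np.array([(u-cx)/f,(v-cy)/f,1.]);return c,d
def onplane(i,u,v,z):
    c,d=ray(i,u,v);return c+d*(z-c[2])/d[2]
def dep(i,u,v,D):
    c,d=ray(i,u,v);return c+d*D
def proj(i,P):
    f,cx,cy=K(i);T=i["camera_from_world"];q=T[:3,:3]@np.asarray(P)+T[:3,3]
    return np.array([cx+f*q[0]/q[2],cy+f*q[1]/q[2]])
def tri(obs):
    A=np.zeros((3,3));b=np.zeros(3)
    for i,u,v in obs:
        c,d=ray(i,u,v);d=d/np.linalg.norm(d);M=np.eye(3)-np.outer(d,d);A+=M;b+=M@c
    p=np.linalg.solve(A,b)
    res=[np.linalg.norm(np.cross(p-ray(i,u,v)[0],ray(i,u,v)[1]/np.linalg.norm(ray(i,u,v)[1]))) for i,u,v in obs]
    return p,res
def down(yaw): # tool x axis at yaw in world xy, z down
    c,s=np.cos(yaw),np.sin(yaw)
    return np.array([[c,s,0],[s,-c,0],[0,0,-1.]])
E
python3 - <<'E'
from bench import r
import cv2,numpy as np
from h import *
i=r.camera_info("top");p=cv2.imread("pics/a_top.png");d=np.load("pics/a_top.npy")
for n,u,v in [("hub",213,313),("nest",293,257),("bar",359,239),("mug",250,175),("ring",223,206),("cage",347,352),("cheek",335,248),("plateL",250,262),("pot",305,154)]:
    print(n,dep(i,u,v,d[v,u]).round(4))
c=p[200:340,180:380];cv2.imwrite("pics/b_top.png",cv2.resize(c,None,fx=4,fy=4,interpolation=cv2.INTER_CUBIC))
E
```

```text
hub [0.4702 0.2202 0.0381]
nest [0.5866 0.0503 0.0278]
bar [ 0.5955 -0.0735  0.2052]
mug [0.7693 0.1418 0.0371]
ring [0.7086 0.206  0.0014]
cage [ 3.80e-01 -6.29e-02  3.00e-04]
cheek [ 0.5961 -0.0373  0.0883]
plateL [0.5793 0.1448 0.0133]
pot [0.8171 0.0195 0.0333]
```

View pics/b_top.png

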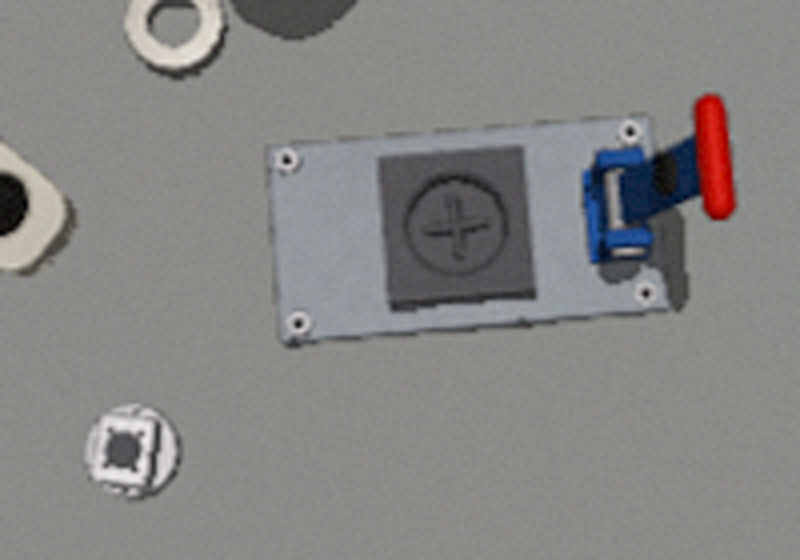

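```bash
cat >> h.py <<'E'
def campose(r,pos,R):
    """predicted camera_from_world at a tool pose"""
    o=r.get_obs();i=r.camera_info("wrist");T=np.eye(4);T[:3,:3]=o["tool_rot"];T[:3,3]=o["tcp_pos"]
    X=i["camera_from_world"]@T
    N=np.eye(4);N[:3,:3]=R;N[:3,3]=pos
    j=dict(i);j["camera_from_world"]=X@np.linalg.inv(N);return j
def viewpos(r,P,u,v,z,R):
    pos=np.array([P[0],P[1],z])
    for _ in range(3):
        j=campose(r,pos,R);q=onplane(j,u,v,P[2]);pos[:2]+=np.asarray(P)[:2]-q[:2]
    return pos
def snap(r,n,name):
    i=r.camera_info(n);p,d=r.get_image(n);cv2.imwrite(f"pics/{name}.png",p);np.save(f"pics/{name}.npy",d)
    import pickle;pickle.dump(i,open(f"pics/{name}.pkl","wb"));return i,p,d
E
python3 - <<'E'
from bench import r
from h import *
R=down(np.pi/2-0.1)
H=np.array([.470,.220,.038]);N=np.array([.5866,.0503,.034])
A=viewpos(r,H,320,220,.22,R);B=viewpos(r,H,320,120,.2,R);C=viewpos(r,N,320,200,.25,R);D=viewpos(r,N,320,100,.25,R)
for P in (A,B,C,D):print(P.round(3), r.inverse_kinematics(P,R))
E
```

```text
[0.47  0.223 0.22 ] [ 0.28837077  0.21035328 -0.1183523   1.24209075  0.          0.38837077]
[0.554 0.214 0.2  ] [0.23363458 0.35907512 0.03441107 1.24613228 0.         0.33363458]
[0.599 0.052 0.25 ] [-0.0466337   0.36280784  0.16187582  1.36986431  0.          0.0533663 ]
[0.691 0.043 0.25 ] [-0.05413242  0.55794664  0.46567931  1.478529    0.          0.04586758]
```

```bash
python3 - <<'E'
from bench import r
from h import *
R=down(np.pi/2-0.1)
H=np.array([.470,.220,.038]);N=np.array([.5866,.0503,.034])
A=viewpos(r,H,320,220,.22,R);B=viewpos(r,H,320,120,.2,R);C=viewpos(r,N,320,200,.25,R);D=viewpos(r,N,320,100,.25,R)
for n,P in zip("DCBA",(D,C,B,A)):
    r.move_ptp(P,R);r.wait(.15);snap(r,"wrist","w"+n)
print(r.get_obs()["clock"])
E
python3 - <<'E'
import cv2,numpy as np
for a,b in ("AB","CD"):
    cv2.imwrite(f"pics/m{a}.png",cv2.resize(np.hstack([cv2.imread(f"pics/w{a}.png"),cv2.imread(f"pics/w{b}.png")]),(800,300)))
E
```

```text
5.25
```

View pics/wA.png

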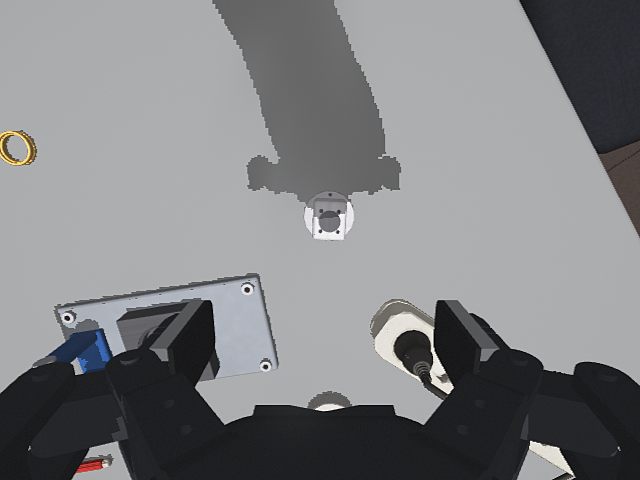

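View pics/wB.png

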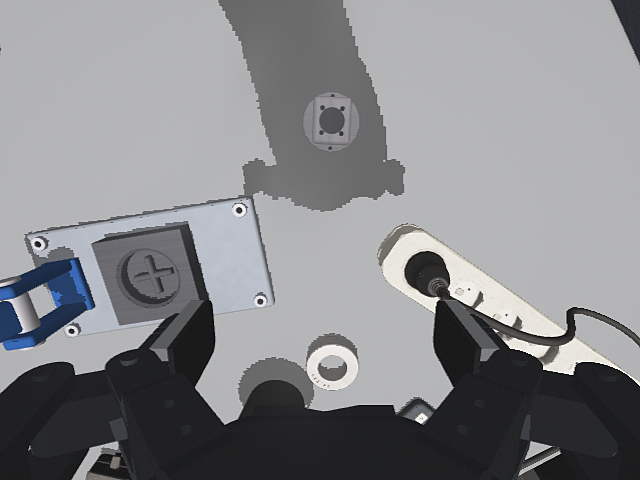

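View pics/wC.png

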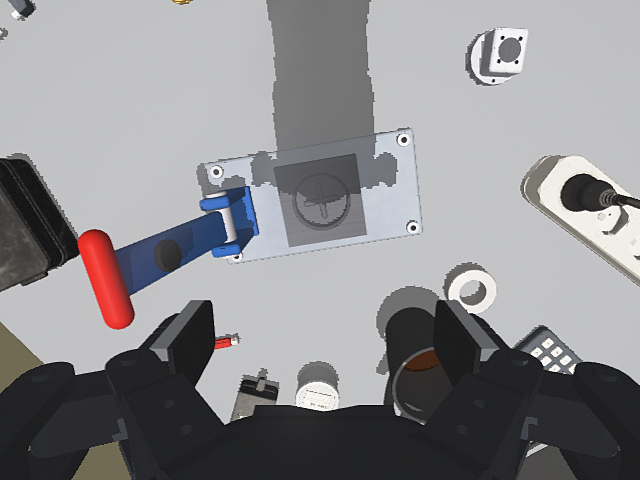

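View pics/wD.png

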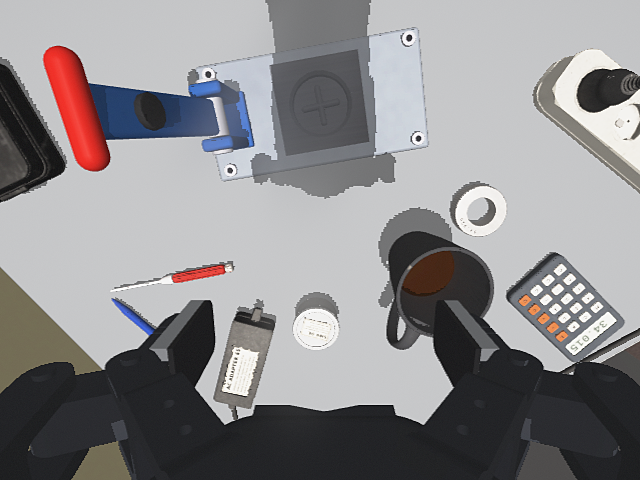

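Hub at (329,216) in wA and (331,121) in wB; nest circle at (320,202) in wC and (320,103) in wD, where the key cross can be seen faintly. I'll enlarge these regions to get their outlines.

Run:
```python
import cv2,numpy as np
def crop(n,u,v,w):
    p=cv2.imread(f"pics/{n}.png");c=p[v-w:v+w,u-w:u+w];c=cv2.normalize(c,None,0,255,cv2.NORM_MINMAX)
    return cv2.resize(c,(400,400),interpolation=cv2.INTER_CUBIC)
a=np.hstack([crop("wA",329,216,40),crop("wB",331,121,40)])
cv2.imwrite("pics/zh.png",a)
def cropn(n,u,v,w):
    p=cv2.imread(f"pics/{n}.png");c=p[v-w:v+w,u-w:u+w].astype(float);c=np.clip((c-20)*2.6,0,255).astype(np.uint8)
    return cv2.resize(c,(400,400),interpolation=cv2.INTER_CUBIC)
b=np.hstack([cropn("wC",320,202,55),cropn("wD",322,102,60)])
cv2.imwrite("pics/zn.png",b)
```

```text
(no output)
```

View pics/zh.png

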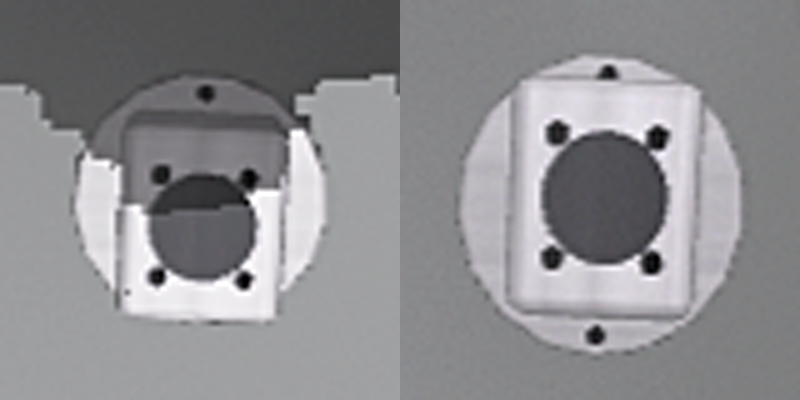

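View pics/zn.png

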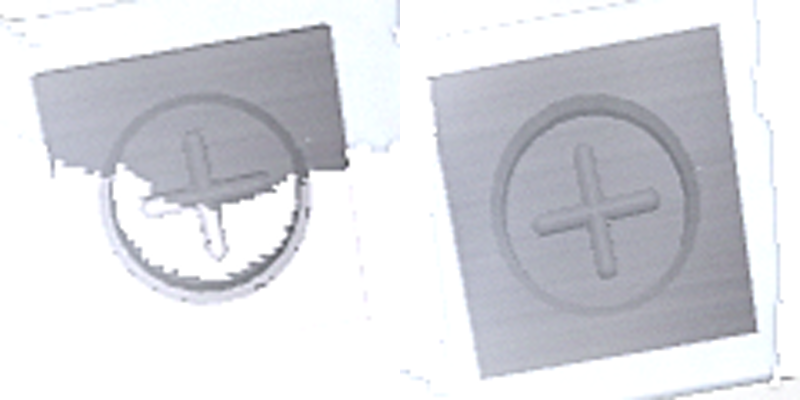

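Run:
```python
import pickle
from h import *
I={n:pickle.load(open(f"pics/w{n}.pkl","rb")) for n in "ABCD"}
G={n:cv2.imread(f"pics/w{n}.png",0) for n in "ABCD"}
def z2(n,pts,o,s): return [(x/s+o[0],y/s+o[1]) for x,y in pts]
s=5;f=lambda P,o,s:[((x+.5)/s-.5+o[0],(y+.5)/s-.5+o[1]) for x,y in P]
b=f([(205,197),(157,133),(258,137),(152,257),(251,263),(210,72),(196,335)],(291,81),5)
a=f([(203,227),(161,175),(250,179),(157,277),(244,281),(206,93)],(289,176),5)
Q=[]
for p,q in zip(a,b):
    P,e=tri([(I["A"],*p),(I["B"],*q)]);Q.append(P);print(P.round(4),np.round(e,4))
Q=np.array(Q);ld=(Q[1]+Q[2]-Q[3]-Q[4])[:2];print("x-dir deg",np.degrees(np.arctan2(ld[1],ld[0])),"mean holes",Q[1:5].mean(0))
for n in "AB": print(n,"cam",ray(I[n],0,0)[0])
# nest corners
for n,P,o,sc in (("D",[(30,77),(318,25),(357,330),(82,380)],(262,42),400/120),("C",[(35,73),(328,25)],(265,147),400/110)):
    c=np.array(f(P,o,sc),np.float32).reshape(-1,1,2)
    c2=cv2.cornerSubPix(G[n],c.copy(),(3,3),(-1,-1),(3,50,.01)).reshape(-1,2);print(n,c.reshape(-1,2).round(1).tolist(),c2.round(1).tolist())
    W=[onplane(I[n],u,v,.034)[:2] for u,v in c2];print(np.round(W,4).tolist())
    if n=="D":
        D2=c2;W=np.array(W);print("side",np.linalg.norm(np.roll(W,-1,0)-W,axis=1),"centre",W.mean(0))
    else:
        for k in range(2): print(tri([(I["D"],*D2[k]),(I["C"],*c2[k])]))
```

```text
[0.4727 0.2276 0.0401] [0. 0.]
[0.4625 0.2211 0.0402] [0. 0.]
[0.4648 0.2366 0.0406] [0.0001 0.0001]
[0.4808 0.2184 0.0409] [0. 0.]
[0.4833 0.2339 0.0402] [0.0001 0.0001]
[0.4519 0.2307 0.0174] [0.0002 0.0002]
x-dir deg 171.64269623290832 mean holes [0.47284222 0.22749517 0.04045494]
A cam [0.40604471 0.22948974 0.36215622]
B cam [0.4898806  0.21967627 0.34278322]
D [[270.6000061035156, 64.80000305175781], [357.0, 49.20000076293945], [368.79998779296875, 140.60000610351562], [286.20001220703125, 155.60000610351562]] [[269.3999938964844, 64.80000305175781], [356.8999938964844, 48.599998474121094], [368.79998779296875, 141.3000030517578], [285.70001220703125, 155.5]]
[[0.5528, 0.009], [0.5474, 0.0877], [0.6272, 0.0929], [0.6323, 0.0135]]
side [0.07889593 0.07992717 0.07961875 0.07971944] centre [0.58992328 0.0507533 ]
C [[274.29998779296875, 166.6999969482422], [354.79998779296875, 153.5]] [[272.79998779296875, 167.60000610351562], [355.1000061035156, 153.10000610351562]]
[[0.5525, 0.0082], [0.5469, 0.0877]]
(array([0.55255544, 0.00847306, 0.03327244]), [np.float64(0.0004002145409463185), np.float64(0.0004002145409463181)])
(array([0.54698094, 0.0878455 , 0.03201263]), [np.float64(3.3591425042077487e-05), np.float64(3.359142504207183e-05)])
```

Run:
```python
import pickle
from h import *
from bench import r
I=pickle.load(open("pics/wD.pkl","rb"))
f=lambda P,o,s:[((x+.5)/s-.5+o[0],(y+.5)/s-.5+o[1]) for x,y in P]
k=[onplane(I,*p,.0265)[:2] for p in f([(183,150),(205,275),(137,227),(255,197)],(262,42),400/120)]
for a,b in ((k[0],k[1]),(k[2],k[3])):
    d=b-a;print("bar len",np.linalg.norm(d),"ang",np.degrees(np.arctan2(d[1],d[0])),"mid",(a+b)/2)
# outer chamfer circle, dia 58 at z=.034 : points picked on zoom
out=np.array([onplane(I,*p,.034)[:2] for p in f([(91,200),(110,130),(150,100),(200,96),(250,113),(282,150),(297,205),(285,255),(255,295),(205,315),(150,303),(110,262)],(262,42),400/120)])
A=np.c_[2*out,np.ones(len(out))];s=np.linalg.lstsq(A,(out**2).sum(1),rcond=None)[0];print("circle",s[:2],np.sqrt(s[2]+s[:2]@s[:2]))
t=r.camera_info("top");sc=r.camera_info("scene")
print("hub top in top",proj(t,[.4728,.2275,.04]),"nest",proj(t,[.59,.0508,.034]))
p=cv2.imread("pics/a_top.png")
def mark(c,P):
    cv2.circle(c,tuple(int(round(x*8)) for x in P),4,(0,0,255),-1,shift=0) 
def cc(p,u,v,w,Ps):
    c=cv2.resize(p[v-w:v+w,u-w:u+w],(400,400),interpolation=cv2.INTER_CUBIC);s=400/(2*w)
    for P in Ps: cv2.drawMarker(c,(int((P[0]-u+w+.5)*s-.5),int((P[1]-v+w+.5)*s-.5)),(0,0,255),cv2.MARKER_CROSS,14,1)
    return c
q=cv2.imread("pics/a_scene.png")
cv2.imwrite("pics/chk.png",np.vstack([np.hstack([cc(p,213,313,25,[proj(t,[.4728,.2275,.04])]),cc(p,293,257,30,[proj(t,[.59,.0508,.034])])]),np.hstack([cc(q,390,304,25,[proj(sc,[.4728,.2275,.04])]),cc(q,325,268,30,[proj(sc,[.59,.0508,.034])])])])[:, :])
c=cv2.imread("pics/chk.png");cv2.imwrite("pics/chk.png",cv2.resize(c,(600,600)))
```

```text
bar len 0.033579875139015274 ang 4.794711746153187 mid [0.59059332 0.05034184]
bar len 0.03412883288735713 ang 97.75997548544846 mid [0.59031268 0.05084551]
circle [0.58939825 0.05028407] 0.02848387783142224
hub top in top [209.37278644 311.81956787] nest [292.70713397 255.09861216]
```

View pics/chk.png

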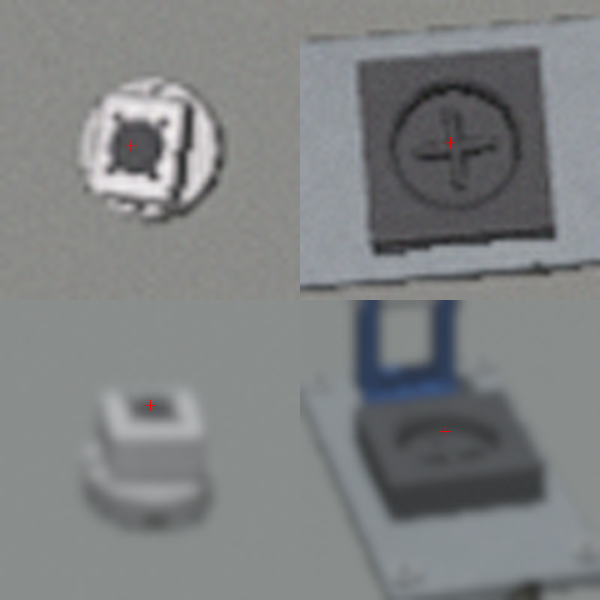

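Triangulation puts the hub top at z 0.040 (text: 0.040) and centred at (0.4728, 0.2275), with its x axis at -8.4°. The nest top comes out at z 0.033 (text: 0.034), its sides at about 79.5 mm (text: 80), and its centre at (0.590, 0.0505). The fixture's yaw is about 3.8°. The top and scene views agree within about 1 px, so I'll grasp now.

```bash
python3 - <<'E'
from bench import r
from h import *
R=down(np.radians(81.64))
r.gripper_to(.056)
r.move_ptp([.4728,.2275,.08],R)
f0=r.get_obs()["ft_force"]
print(r.line_to([.4728,.2275,.0175],rate=.08,threshold=6))
o=r.get_obs();print(o["tcp_pos"],o["ft_force"]-f0)
i,p,d=snap(r,"wrist","g0")
r.gripper_to(.02)
o=r.get_obs();print(o["tcp_pos"],o["ft_force"],o["width"],o["clock"])
snap(r,"wrist","g1")
E
python3 -c "
import cv2,numpy as np
cv2.imwrite('pics/g.png',cv2.resize(np.hstack([cv2.imread('pics/g0.png'),cv2.imread('pics/g1.png')]),(800,300)))"
```

```text
False
[0.47328907 0.22764875 0.0179845 ] [-0.02076656  0.44013692 -1.33880233]
[0.47346099 0.22763229 0.01822815] [-0.5563912  -0.02537955  4.43858999] 0.02862594683057531 7.6083
```

View pics/g.png

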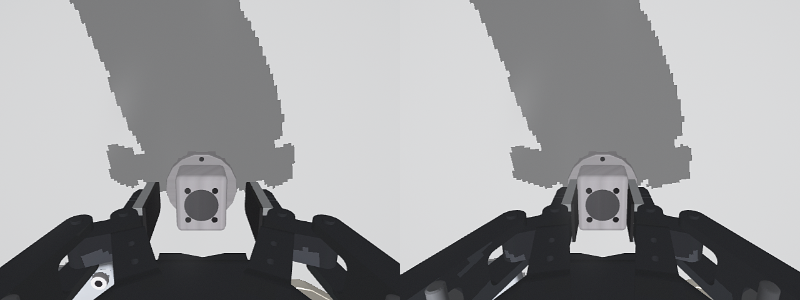

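The hub is gripped between the pads at a width of 28.6 mm, with the jaws on the flats at about (570,210) and (635,210) in the right-hand picture. Next I'll lift it, check the grip and carry it over the nest.

Run:
```python
from bench import r
from h import *
R=down(np.radians(81.64))
r.line_to([.4728,.2275,.13],rate=.15)
r.move_ptp([.5899,.0505,.13],R)
r.wait(.2);o=r.get_obs();print(o["tcp_pos"],o["ft_force"],o["width"],o["clock"])
snap(r,"wrist","c0")
r.line_to([.5899,.0505,.062],rate=.1);r.wait(.2)
f0=np.mean([ (r.wait(.02),r.get_obs()["ft_force"])[1] for _ in range(5)],0);np.save("f0.npy",f0)
print(f0,r.get_obs()["tcp_pos"])
hit=r.line_to([.5899,.0505,.038],rate=.02,threshold=5)
o=r.get_obs();print(hit,o["tcp_pos"],o["ft_force"]-f0,o["ft_torque"],o["clock"],o["width"])
```

```text
[0.58916791 0.05201061 0.12998598] [-0.19524117 -0.64107263 -2.89326167] 0.029223963586569996 9.6167
[ 0.31632385 -0.10318657 -3.05436176] [0.59035997 0.05047696 0.06264669]
True [0.5898401  0.05048846 0.04462652] [ 0.08834454 -0.05715238  8.30273713] [-0.03593023  0.09715769 -0.03946283] 11.625 0.02883032358887291
```

View pics/c0.png

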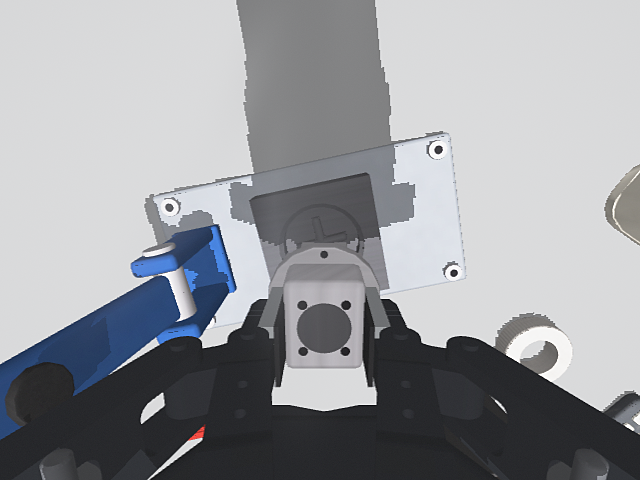

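Contact came at TCP z 0.0446, where riding on the key predicts about 0.045. There is no side force, so the hub is inside the pocket and riding on the key. Now I'll turn it under light force.

Run:
```python
from bench import r
from h import *
f0=np.load("f0.npy");zc=.0446;x,y=.5899,.0505
yaw=81.64
def F():
    L=[]
    for _ in range(3): r.wait(.02);L.append(r.get_obs()["ft_force"]-f0)
    return np.mean(L,0)
for k in range(20):
    yaw+=1.5
    r.line_to([x,y,zc],down(np.radians(yaw)),rate=.05)
    f=F();n=0
    while not 5.<f[2]<9 and n<4:
        zc-=np.clip((7-f[2])*1e-4,-6e-4,6e-4);n+=1
        r.line_to([x,y,zc],rate=.03);f=F()
    o=r.get_obs();print(round(yaw,1),"zc %.4f z %.4f"%(zc,o["tcp_pos"][2]),f.round(1),"Tz %.2f"%o["ft_torque"][2],"t %.2f"%o["clock"])
    if o["tcp_pos"][2]<.0425 or f[2]>15 or o["clock"]>34: break
```

```text
83.1 zc 0.0440 z 0.0444 [-0.3 -0.4  7.7] Tz -0.03 t 12.53
84.6 zc 0.0440 z 0.0439 [0.2 0.1 6.4] Tz 0.07 t 12.82
86.1 zc 0.0434 z 0.0435 [ 0.4 -0.4  6.5] Tz 0.02 t 13.72
87.6 zc 0.0429 z 0.0430 [-0.3 -0.4  6.5] Tz 0.09 t 14.62
89.1 zc 0.0417 z 0.0419 [ 0.2 -0.5  6.6] Tz 0.05 t 15.82
```

Still about 6.5 N but descending gradually, as rounded key tops near alignment would give. I'll continue, stopping at home height.

Run:
```python
from bench import r
from h import *
f0=np.load("f0.npy");zc=.0417;x,y=.5899,.0505
yaw=89.14
def F():
    L=[]
    for _ in range(3): r.wait(.02);L.append(r.get_obs()["ft_force"]-f0)
    return np.mean(L,0)
for k in range(8):
    if k: 
        yaw+=1.5
        r.line_to([x,y,zc],down(np.radians(yaw)),rate=.05)
    f=F()
    hit=False
    if f[2]<5:
        hit=r.line_to([x,y,.0372],rate=.012,threshold=max(3,6.5-f[2]));zc=r.get_obs()["tcp_pos"][2] if hit else .0372;f=F()
    elif f[2]>9:
        zc+=3e-4;r.line_to([x,y,zc],rate=.03);f=F()
    o=r.get_obs();print(round(yaw,1),hit,"zc %.4f"%zc,o["tcp_pos"].round(4),f.round(1),"T",o["ft_torque"].round(2),"t %.2f"%o["clock"],"w %.4f"%o["width"])
    if o["tcp_pos"][2]<.0388: break
snap(r,"wrist","s0")
```

```text
89.1 False zc 0.0417 [0.59   0.0505 0.0419] [ 0.  -0.2  6.3] T [-0.13 -0.05  0.07] t 15.88 w 0.0286
90.6 True zc 0.0383 [0.59   0.0505 0.0383] [-0.6 -0.2  8.8] T [0.03 0.13 0.04] t 16.57 w 0.0291
```

View pics/s0.png

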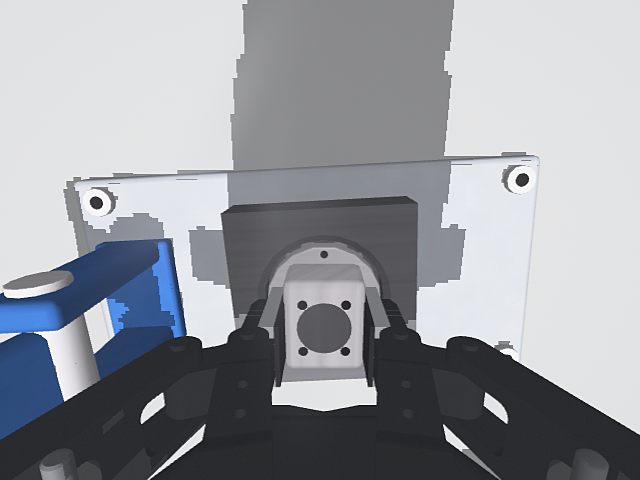

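The hub dropped from 41.9 to 38.3 mm TCP height (home predicts 38.2) with only about 9 N. I'll centre it a few degrees further on the key, relieve the pressure, release, and check with a picture.

```bash
python3 - <<'E'
from bench import r
from h import *
f0=np.load("f0.npy");x,y=.5899,.0505
for yaw in (92.1,93.6):
    r.line_to([x,y,.0383],down(np.radians(yaw)),rate=.05);r.wait(.05)
    o=r.get_obs();print(yaw,o["tcp_pos"].round(4),(o["ft_force"]-f0).round(1),o["ft_torque"].round(2))
r.gripper_to(.052)
o=r.get_obs();print(o["tcp_pos"].round(4),(o["ft_force"]-f0).round(1),o["width"])
r.line_to([x,y,.12],rate=.2)
R=down(np.radians(93.6));N=[.59,.0505,.06]
P=viewpos(r,N,320,200,.25,R);r.move_ptp(P,R);r.wait(.15);snap(r,"wrist","e0")
P=viewpos(r,N,320,100,.25,R);r.move_ptp(P,R);r.wait(.15);snap(r,"wrist","e1")
print(r.get_obs()["clock"])
E
python3 -c "
import cv2,numpy as np
cv2.imwrite('pics/e.png',np.vstack([cv2.resize(cv2.imread(f'pics/e{k}.png')[v-75:v+75,220:420],(400,300),interpolation=2) for k,v in ((0,200),(1,100))]))"
```

```text
92.1 [0.5896 0.0505 0.0383] [-1.1 -0.2  6.7] [-0.02  0.12  0.04]
93.6 [0.5897 0.0504 0.0383] [-1.1 -0.6  5.4] [-0.03  0.15  0.01]
[0.5898 0.0505 0.0381] [-0.5 -0.3  3.1] 0.051724166048034995
19.5417
```

View pics/e.png

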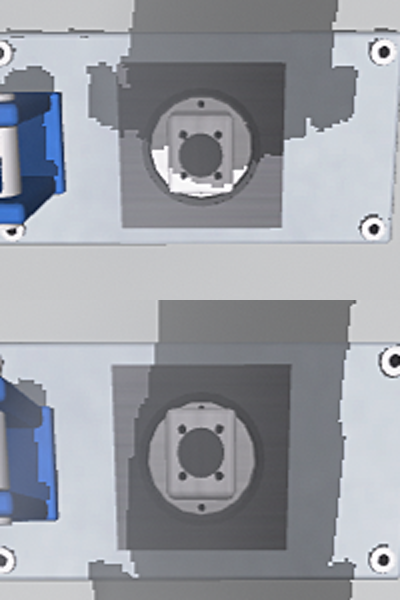

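View pics/e0.png

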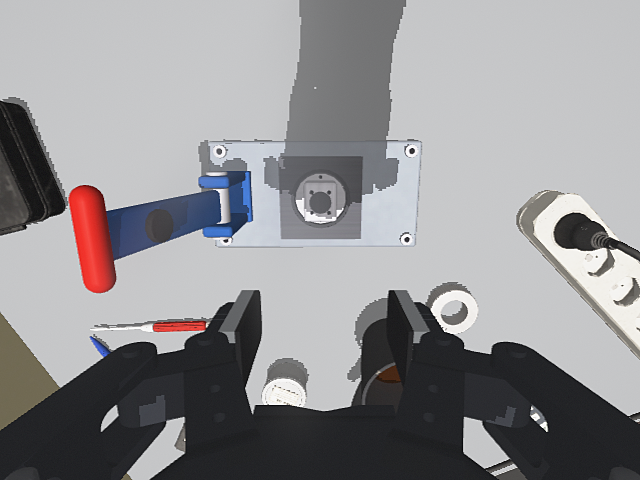

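The hub sits in the nest, released, at (320,202) in e0. The bar is at (92,238). Next I'll measure the hub-top height and the bar by triangulation.

Run:
```python
import pickle
from h import *
I=[pickle.load(open(f"pics/e{k}.pkl","rb")) for k in (0,1)]
s=2;f=lambda x,y,v0:((x+.5)/2-.5+220,(y+.5)/2-.5+v0)
A=[f(*p,125) for p in [(201,154),(183,135),(220,135),(183,177),(218,176)]]
B=[f(*p,25) for p in [(201,153),(183,130),(219,130),(183,175),(218,175)]]
for a,b in zip(A,B):print(tri([(I[0],*a),(I[1],*b)])[0].round(4))
# depth medians on boss top
for k,a in ((0,(310,200)),(1,(309,100))):
    d=np.load(f"pics/e{k}.npy");
    for q in (A if k==0 else B)[1:3]:
        u,v=int(q[0])-4,int(q[1])+3;print("depth",k,dep(I[k],u,v,d[v,u]).round(4))
# bar
pts=[]
for k in (0,1):
    p=cv2.imread(f"pics/e{k}.png");h=cv2.cvtColor(p,cv2.COLOR_BGR2HSV)
    m=cv2.inRange(h,(0,150,60),(8,255,255))|cv2.inRange(h,(172,150,60),(180,255,255))
    n,l,st,c=cv2.connectedComponentsWithStats(m);j=1+np.argmax(st[1:,4])
    rc=cv2.minAreaRect(np.argwhere(l==j)[:,::-1].astype(np.float32));print(st[j],rc);pts.append(rc[0])
    bx=cv2.boxPoints(rc);print(bx.round(1).tolist())
P,e=tri([(I[k],*pts[k]) for k in (0,1)]);print("bar",P.round(4),np.round(e,4))
c=np.array([.59,.0505]);th=np.radians(3.8);fr=np.array([[np.cos(th),np.sin(th)],[-np.sin(th),np.cos(th)]])
q=fr@(P[:2]-c);print("fixture frame",q,P[2]);phi=np.arctan2(P[2]-.0715,q[1]+.088);print("phi",phi,"rad",np.hypot(P[2]-.0715,q[1]+.088))
```

```text
[0.5894 0.0508 0.057 ]
[0.581  0.0425 0.0591]
[0.58   0.0584 0.0591]
[0.5993 0.0436 0.0636]
[0.5982 0.0589 0.0619]
depth 0 [0.5836 0.0386 0.0603]
depth 0 [0.5826 0.0548 0.0598]
depth 1 [0.5827 0.0391 0.0571]
depth 1 [0.5821 0.0544 0.0594]
[  69  185   47  108 3430] ((92.41891479492188, 238.51351928710938), (108.66773223876953, 34.52378845214844), 80.53767395019531)
[[66.5, 187.8000030517578], [100.5, 182.10000610351562], [118.4000015258789, 289.29998779296875], [84.30000305175781, 294.8999938964844]]
[  39    0   56  134 4786] ((67.63600158691406, 65.74800872802734), (136.7579345703125, 38.370933532714844), 79.69515228271484)
[[36.5, 1.899999976158142], [74.30000305175781, -5.0], [98.69999694824219, 129.60000610351562], [61.0, 136.5]]
bar [ 0.5961 -0.0701  0.1983] [0.0002 0.0002]
fixture frame [-0.0019423  -0.12068856] 0.1983321413416706
phi 1.823037756810354 rad 0.1309768447046823
```

The hub top triangulates to about 0.060 m (home is 0.060; riding on the key would be 0.067). The bar is at φ≈1.82 rad, radius 0.131 m (text: 0.130). Next I'll swing the clamp with closed fingers, pushing from the outer side and then from above.

```bash
cat >> h.py <<'E'
TH=np.radians(3.8);CC=np.array([.5897,.0507])
def fx(x,y,z):
    c,s=np.cos(TH),np.sin(TH);return np.array([CC[0]+c*x-s*y,CC[1]+s*x+c*y,z])
def bar(phi): return -.088+.1305*np.cos(phi), .0715+.1305*np.sin(phi)
E
python3 - <<'E'
from bench import r
from h import *
R=down(TH)
r.line_to(r.get_obs()["tcp_pos"]+[0,0,.05],rate=.2)
r.gripper_to(0)
r.move_ptp(fx(-.001,-.160,.27),R)
r.line_to(fx(-.001,-.160,.190),rate=.15);r.wait(.15)
f0=r.get_obs()["ft_force"];print(r.get_obs()["tcp_pos"],f0,r.get_obs()["width"])
for phi in [1.823,1.7,1.55,1.4,1.25,1.12]:
    y,z=bar(phi);dz=np.interp(phi,[1.12,1.4,1.8],[-.002,-.005,-.008])
    h=r.line_to(fx(-.001,y-.019,z+dz),rate=.07,threshold=20)
    o=r.get_obs();print(phi,h,o["tcp_pos"].round(4),(o["ft_force"]-f0).round(1),"t %.2f"%o["clock"])
    if h: break
snap(r,"wrist","p0");snap(r,"top","p0t")
E
```

```text
[ 0.60024144 -0.10916559  0.19146781] [-0.14014343 -0.29912044  0.33544269] 0.00021969434551584991
1.823 False [ 0.5979 -0.0879  0.1901] [ 0.6 -0.8 -0.4] t 22.93
1.7 False [ 0.5969 -0.0723  0.1938] [ 0.6  0.6 -0.2] t 23.32
1.55 False [ 0.5955 -0.0527  0.1959] [-0.4  0.7 -0.2] t 23.75
1.4 False [ 0.5942 -0.0333  0.195 ] [ 0.8 -0.3 -2. ] t 24.18
1.25 False [ 0.5929 -0.0144  0.1918] [-0.1  1.2 -0.1] t 24.60
1.12 False [0.5918 0.0013 0.1867] [0.1 0.3 0.3] t 24.98
```

View pics/p0.png

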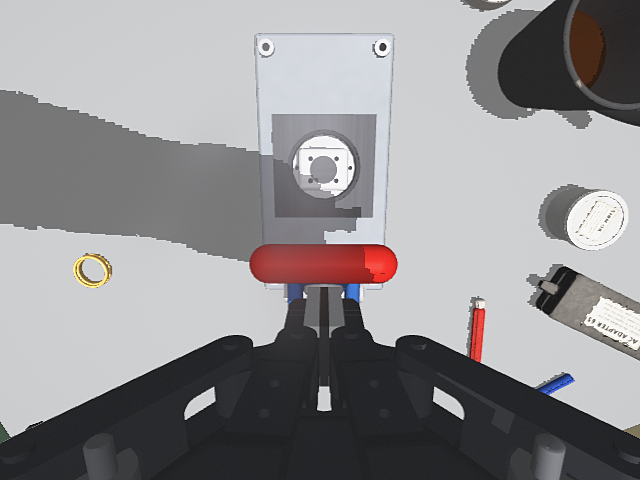

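View pics/p0t.png

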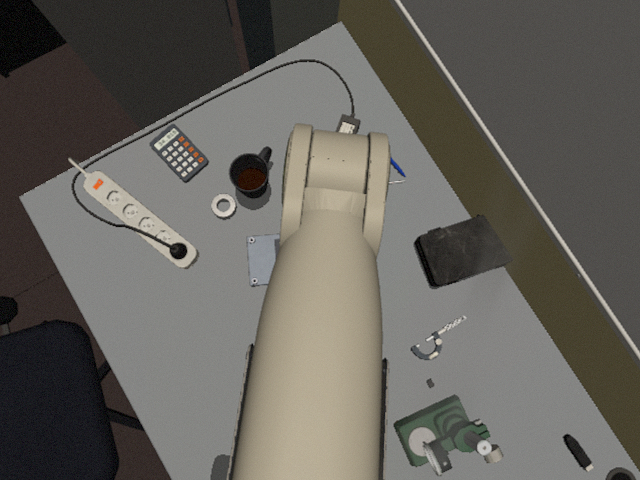

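The bar moved with the fingers and is now at (323,264) in p0, centred on the tool. I'll check its angle, then press from above.

Run:
```python
from bench import r
from h import *
import pickle
i=pickle.load(open("pics/p0.pkl","rb"));d=np.load("pics/p0.npy")
P=dep(i,323,262,d[262,323]);c,_=ray(i,0,0);v=(P-c)/np.linalg.norm(P-c);B=P+.008*v
th=TH;q=(B[:2]-CC);y=-np.sin(th)*q[0]+np.cos(th)*q[1]
print(P,B,"y",y,"phi",np.arctan2(B[2]-.0715,y+.088),np.hypot(B[2]-.0715,y+.088))
R=down(TH);o=r.get_obs()
yb,zb=bar(1.12)
# back off, rise, over, down
r.line_to(fx(-.001,yb-.03,zb+.002),rate=.1)
r.line_to(fx(-.001,yb-.03,zb+.03),rate=.15)
r.line_to(fx(-.001,yb+.0,zb+.03),rate=.15);r.wait(.15)
f0=np.mean([(r.wait(.02),r.get_obs()["ft_force"])[1] for _ in range(5)],0);np.save("f1.npy",f0)
h=r.line_to(fx(-.001,yb,zb-.005),rate=.04,threshold=2.5)
o=r.get_obs();print(h,o["tcp_pos"],(o["ft_force"]-f0).round(2),o["clock"],"bar top expected",zb+.008)
```

```text
[0.59122715 0.02417879 0.19434798] [0.59138376 0.02171971 0.18673691] y -0.029028169036413105 phi 1.097797488206795 0.12944969038204687
True [0.59046939 0.02069507 0.19482205] [0.27 0.39 1.56] 26.8833 bar top expected 0.1969631077040339
```

Run:
```python
from bench import r
from h import *
f0=np.load("f1.npy")
for phi in [1.0,.85,.7,.55,.4,.28,.18,.11]:
    y,z=bar(phi)
    h=r.line_to(fx(-.001,y,z+.008),rate=.06,threshold=10)
    o=r.get_obs();print(phi,h,o["tcp_pos"].round(4),(o["ft_force"]-f0).round(1),"t %.2f"%o["clock"])
    if h: break
snap(r,"wrist","q0");snap(r,"scene","q0s")
```

```text
1.0 False [0.5894 0.0337 0.1885] [ 0.1 -1.  -0.6] t 27.27
0.85 False [0.5885 0.049  0.1771] [ 0.2 -0.3  0.6] t 27.75
0.7 False [0.5875 0.0625 0.163 ] [ 0.5 -1.5  1.4] t 28.23
0.55 False [0.5867 0.0739 0.1471] [ 0.6 -0.4 -0.1] t 28.70
0.4 False [0.5861 0.0829 0.1297] [-0.2 -0.   0.3] t 29.18
0.28 False [0.5857 0.088  0.1149] [ 0.2 -0.6 -0.4] t 29.58
0.18 False [0.5855 0.091  0.1022] [-0.4 -0.5 -0.6] t 29.95
0.11 False [0.5855 0.0922 0.0932] [ 0.6  0.2 -0.3] t 30.25
```

View pics/q0.png

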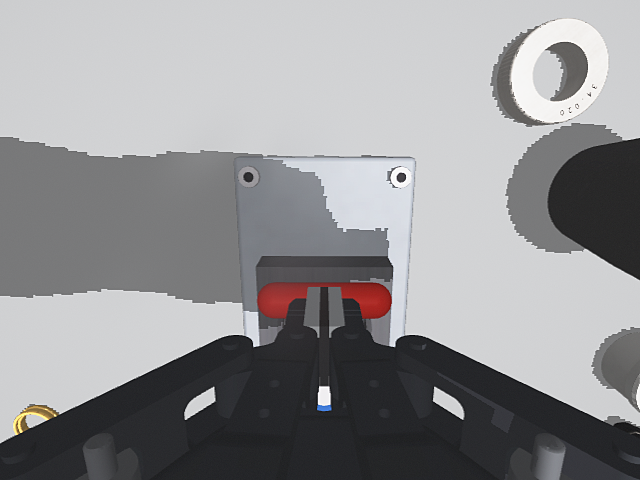

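The bar is level-ish under the fingertips at (325,300). I'll make the final approach slowly.

Run:
```python
from bench import r
from h import *
f0=np.load("f1.npy")
r.wait(.1)
for phi in [.05,.02,.01,0,-.005,-.01,-.015,-.02]:
    y,z=bar(phi)
    h=r.line_to(fx(-.001,y,z+.008),rate=.02,threshold=4)
    f=np.mean([(r.wait(.03),r.get_obs()["ft_force"]-f0)[1] for _ in range(4)],0)
    o=r.get_obs();print(phi,h,o["tcp_pos"].round(4),f.round(1),"t %.2f"%o["clock"])
    if h or f[2]>3: break
```

```text
0.05 False [0.5859 0.0929 0.086 ] [-0.1  0.1 -0.4] t 31.12
0.02 False [0.5858 0.093  0.082 ] [ 0.2 -0.1 -0.1] t 31.60
0.01 False [0.5858 0.093  0.0808] [ 0.1 -0.9  0.3] t 31.98
0 False [0.5858 0.093  0.0794] [-0.3 -0.6  0.2] t 32.37
-0.005 False [0.5859 0.093  0.0789] [-0.2 -0.4  1. ] t 32.75
-0.01 False [0.5859 0.0931 0.0783] [-1.1  0.2  2. ] t 33.13
-0.015 False [0.5859 0.0931 0.0777] [-1.2  0.5  2.7] t 33.52
-0.02 False [0.5859 0.0931 0.077 ] [-2.   0.7  4.2] t 33.90
```

The force rises from φ≈0, as it should for a button meeting a seated hub, and reaches 4 N at the bar. I'll retract straight up and inspect.

```bash
python3 - <<'E'
from bench import r
from h import *
p=r.get_obs()["tcp_pos"]
r.line_to(p+[0,0,.01],rate=.03);r.line_to(p+[0,0,.14],rate=.15)
R=down(np.radians(93.6))
r.gripper_to(.02)
r.move_ptp(fx(0,.03,.25),R);r.wait(.2);snap(r,"wrist","z0")
r.move_ptp(fx(.07,.06,.25),R);r.wait(.2);snap(r,"wrist","z1")
r.move_ptp([.35,.30,.30],R);r.wait(.2);snap(r,"top","zt");snap(r,"scene","zs")
print(r.get_obs()["clock"])
E
python3 - <<'E'
import cv2,numpy as np,pickle
from h import *
I=[pickle.load(open(f"pics/z{k}.pkl","rb")) for k in (0,1)];pts=[]
for k in (0,1):
    p=cv2.imread(f"pics/z{k}.png");h=cv2.cvtColor(p,cv2.COLOR_BGR2HSV)
    m=cv2.inRange(h,(0,150,40),(8,255,255))|cv2.inRange(h,(172,150,40),(180,255,255))
    n,l,st,c=cv2.connectedComponentsWithStats(m);j=1+np.argmax(st[1:,4])
    rc=cv2.minAreaRect(np.argwhere(l==j)[:,::-1].astype(np.float32));print(st[j],rc);pts.append(rc[0])
P,e=tri([(I[k],*pts[k]) for k in (0,1)]);q=P[:2]-CC;y=-np.sin(TH)*q[0]+np.cos(TH)*q[1]
print("bar",P.round(4),e,"y",y,"phi",np.arctan2(P[2]-.0715,y+.088))
a=cv2.resize(cv2.imread("pics/zt.png")[200:300,220:380],(640,400),interpolation=2)
b=cv2.resize(cv2.imread("pics/zs.png")[220:320,260:420],(640,400),interpolation=2)
cv2.imwrite("pics/zz.png",cv2.resize(np.vstack([a,b]),(480,600)))
E
```

```text
39.6917
[329 188  17  65 679] ((337.0, 220.0), (64.0, 16.0), 90.0)
[ 98 275  54  11 431] ((124.50081634521484, 280.0285339355469), (9.281926155090332, 53.14973449707031), 88.36341857910156)
bar [0.5624 0.0905 0.3699] [np.float64(0.03667578526373434), np.float64(0.036675785263734585)] y 0.04150549916612154 phi 1.161294656071415
```

View pics/zz.png

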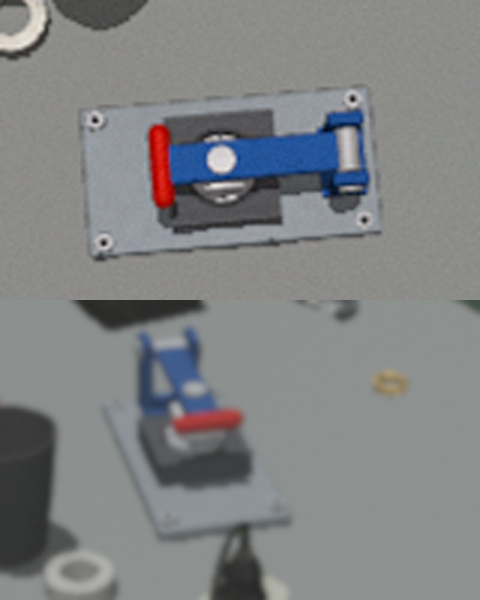

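View pics/z0.png

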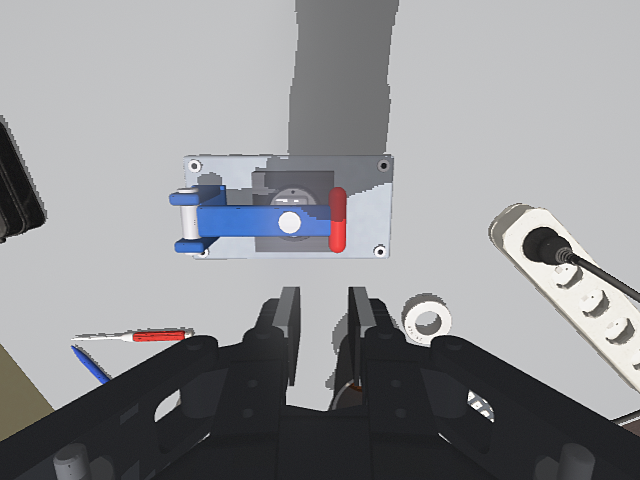

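View pics/zt.png

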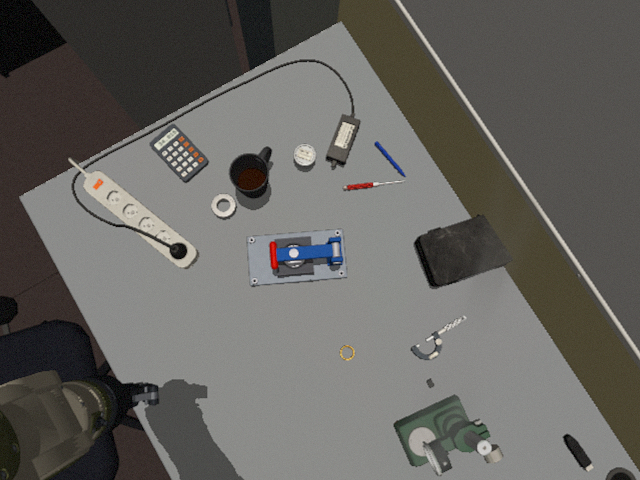

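The clamp lies closed over the hub, and the bystanders are at the same pixels as before. My bar check picked the screwdriver in z1, so I'll redo it with the right blob.

Run:
```python
import pickle
from h import *
obs=[]
for n in ("z0","z1"):
    i=pickle.load(open(f"pics/{n}.pkl","rb"));p=cv2.imread(f"pics/{n}.png");h=cv2.cvtColor(p,cv2.COLOR_BGR2HSV)
    m=cv2.inRange(h,(0,150,30),(8,255,255))|cv2.inRange(h,(172,150,30),(180,255,255))
    g=proj(i,fx(-.001,.042,.0715));nn,l,st,c=cv2.connectedComponentsWithStats(m)
    j=1+np.argmin(np.linalg.norm(c[1:]-g,axis=1)+1e3*(st[1:,4]<100));x=st[j];print(n,g,x)
    obs.append((i,x[0]+x[2]/2-.5,x[1]+x[3]/2-.5))
    d=np.load(f"pics/{n}.npy");q=dep(i,int(obs[-1][1]),int(obs[-1][2]),d[int(obs[-1][2]),int(obs[-1][1])]);print("bar top by depth",q)
P,e=tri(obs);q=P[:2]-CC;y=-np.sin(TH)*q[0]+np.cos(TH)*q[1]
print("bar",P.round(4),np.round(e,4),"y",y,"phi",np.arctan2(P[2]-.0715,y+.088))
```

```text
z0 [337.01500696 219.10317865] [329 188  17  65 679]
bar top by depth [0.58560743 0.09231262 0.07711619]
z1 [302.26219565 138.14849866] [ 98 275  54  11 431]
bar top by depth [ 0.74818009 -0.10086302  0.01152636]
bar [0.5624 0.0905 0.3699] [0.0367 0.0367] y 0.04150144253300626 phi 1.1612875710010027
```

Run:
```python
import pickle
from h import *
obs=[]
for n in ("z0","z1"):
    i=pickle.load(open(f"pics/{n}.pkl","rb"));p=cv2.imread(f"pics/{n}.png").astype(int)
    m=((p[...,2]>2*p[...,1]+10)&(p[...,2]>2*p[...,0]+10)).astype(np.uint8)
    g=proj(i,fx(-.001,.042,.0715));u,v=g.astype(int);w=np.zeros_like(m);w[max(v-60,0):v+60,u-30:u+30]=m[max(v-60,0):v+60,u-30:u+30]
    x,y,a,b=cv2.boundingRect(w);print(n,g.round(1),x,y,a,b);obs.append((i,x+a/2-.5,y+b/2-.5))
P,e=tri(obs);q=P[:2]-CC;y=-np.sin(TH)*q[0]+np.cos(TH)*q[1]
print("bar",P.round(4),np.round(e,4),"phi",np.arctan2(P[2]-.0715,y+.088))
```

```text
z0 [337.  219.1] 329 187 17 66
z1 [302.3 138.1] 0 0 0 0
bar [0.554  0.0703 0.3257] [0.0205 0.0205] phi 1.162693517916897
```

View pics/z1.png

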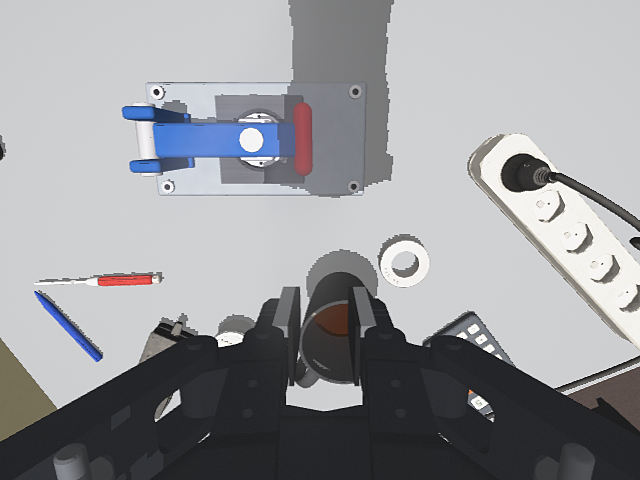

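In z1 the bar lies in the arm's shadow, spanning columns 295–312 and rows 103–175, so the colour mask missed it. I'll triangulate from these picks.

Run:
```python
import pickle
from h import *
from bench import r
I=[pickle.load(open(f"pics/z{k}.pkl","rb")) for k in (0,1)]
P,e=tri([(I[0],337,219.5),(I[1],303.5,139)]);q=P[:2]-CC;y=-np.sin(TH)*q[0]+np.cos(TH)*q[1]
print(P.round(4),np.round(e,4),"phi",np.arctan2(P[2]-.0715,y+.088))
d=np.load("pics/z1.npy");print(dep(I[1],303,139,d[139,303]))
# strap height along its length by depth
for n,k in (("z0",0),("z1",1)):
    d=np.load(f"pics/{n}.npy")
    for yy in (-.06,-.03,.025):
        u,v=proj(I[k],fx(0,yy,.0765)).round().astype(int);print(n,yy,dep(I[k],u,v,np.median(d[v-1:v+2,u-1:u+2]))[2].round(4))
r.wait(.3);o=r.get_obs();print(o["ft_force"],o["clock"]);r.hand_in()
```

```text
[0.5867 0.0931 0.0685] [0.0004 0.0004] phi -0.02334774551957551
[0.586634   0.09355523 0.07797605]
z0 -0.06 0.0764
z0 -0.03 0.0758
z0 0.025 0.0755
z1 -0.06 0.076
z1 -0.03 0.0756
z1 0.025 0.0751
[-0.41086363  0.38236426  0.60201802] 39.9917
the job is handed in; nothing more can be done
```

The hub is seated on the cross key, the clamp is closed on it, and the job is handed in at 40.0 s. The order was as asked: grip, seat, release, and only then the clamp.

**Seating:** I gripped the hub by its flats, lowered it until it rode on the key, and turned it about 9° at 6–9 N. I felt it drop: the height fell from 41.9 to 38.3 mm, where home should be 38.2. I then turned it 3° further, released it and lifted clear. I had also seen the key's rough angle in the wrist camera, but it was the drop I felt that decided when it was home.

**Clamp:** I pushed the bar over from its outer side, then pressed it down from above. The force began to rise at about level (0 rad), as it should with a seated hub. I stopped at about 4 N on the bar and backed off.

**Last checks:**
- **Hub:** the top measured about 0.060 m after release (single points 0.057–0.064). Riding on the key would give 0.067.
- **Clamp:** it stayed closed after I let go. The strap is nearly level, and the angle is about -0.02 rad from two wrist-camera views. The bar-top depth readings put it slightly nearer level, at about -0.01 to -0.02.
- **Everything else:** the other things on the desk look unmoved in the top view, and the robot is touching nothing.

**What disagreed:** my automatic check of the bar's position failed twice. In one picture the bar was in shadow, so the colour search found the screwdriver and then nothing. I picked the bar out by eye in that picture instead.

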